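# Fetch a spool piece from the tilt-out bin and bolt the bin shut

### The arm

A 6-joint arm with a two-finger parallel gripper is mounted at the origin on the work surface. World frame = base frame: x ahead of the robot, y to its left, z up, the work surface at z = 0. Lengths are in m, angles in rad, forces in N, time in s.
With the tool pointing down it reaches from about 0.3 to 0.875 m from the base axis. Payload 6.4 kg.
Tool frame: the origin (TCP) lies on the mounting face of the last link; the fingertips stand 173 mm ahead of it and the grasp point (between the pads) lies 155 mm ahead of it (ctrl.grip_point_offset is the distance from the TCP to the grasp point, in m); z points along the fingers, y is the line along which they close (so a half turn about z gives the same grasp; the last joint's range is limited). The gripper opens to 85 mm and grips with 20 to 120 N. Pads are 22 mm wide; open, the fingers measure 114 mm over their backs; the gripper's body (76 mm by 85 mm) begins 54 mm behind the grasp point. The pads swing forward as they close: fully open they stand 13 mm farther back than shut.
Start: joints at [-1.379, 0.181, 1.607, -0, 1.354, -0.206], TCP at [0.223, -0.53, 0.405] pointing down, gripper open.
Joint ranges: [-2.99, 2.99], [-0.89, 2.07], [0.3, 2.58], [-1.14, 4.28], [0, 2.63], [-3.12, 3.12]. Speed limits (rad/s): [2.57, 2.57, 3.01, 3.14, 3.14, 3.14].

### API

Orientations are given as a unit quaternion [w, x, y, z].
In Python, from bench import status, imaging, ctrl, models gives the robot as it stands.
- The arm moves only by the tool send_rows, never from a script. Its argument "commands" is a list that holds one entry, the list of rows, each a list of 6 numbers: the shift along the tool's x, y, z normalised to -1 to 1, where 1 is 3 cm, then the turn, a rotation vector about the tool's x, y, z normalised to -1 to 1, where 1 is 0.1 rad. A call has 1 to 8 rows; each row shifts and turns the commanded pose from where the row before left it, along the tool's axes as they then stand; what a row does not reach is not made up. A row lasts 1/12 s, in which the tool goes at most 41.7 mm and 7.16 degrees, less where a joint would pass 70% of its speed; a pose out of reach is approached as far as the arm can. A call with a number of a shift or a turn outside -1 to 1 is refused whole. A call with a gripper value outside its range is refused whole. "jaw" is the opening, from 0 (shut) to 1 (fully open), set as the call begins (left out, the last holds). The fingers move at their own pace and stop on an object; the grip force is fixed at half the most. Time passes only in rows, so rows that do not move let the fingers close. It gives the time, the measured TCP pose, the force, the opening and the grip force at its end, in the units of the state.
- status.get_obs(): the state, without advancing time (a new reading comes with each control period).
- imaging.camera(name): name is "scene" or "side" or "wrist"; returns a dict with "image" (384x512x3 uint8, blue, green, red), "depth" (384x512 float32, m along the optical axis (not along the pixel's ray), 0 where there is no reading), "mtx" (3x3 intrinsics, pixels), "pose" (4x4, takes a point from camera to world coordinates). Camera axes: x right, y down, z forward; pixel columns grow to the right and rows downward; lengths in m; the calibration is good to about 2 mm. A picture is of the moment at which its call begins.
- ctrl.hand_in(): hands the job in; it is judged then, once.
Trained networks look in a picture, given as the dict that the camera call returned (one of the last four; its "shot" number tells which), for a name from the list of things; names that differ only in an ending like _2 or _b are one class to them, and where a whole thing is asked for, a point or a joint stands for the part that bears it (a point fixed in the world has none). Each returns a list of dicts, best first, with "confidence" (0 to 1); they miss things now and then, are a little off and sometimes report something else, mostly with a low value. They report only what shows in the picture. A call takes as long as a camera call. They do not tell look-alikes from the thing itself.
- models.recognise(picture, name): "centre" ([column, row] in pixels, amid what is visible of it).
- models.regions_of(picture, name): "region" (384x512 bool, what is visible of it) and "centre" ([column, row] in pixels, amid what is visible of it).
The state is a dict: "time_s": time; "q": joint angles; "dq": joint speeds; "joint_efforts": joint torques, N m; "eef_pos": TCP position; "eef_rot": TCP orientation; "wrist_force": force on the tool from outside, world axes, zero at the start; "torque": the same for the moment, N m; "opening": opening from 0.0 (shut) to 1.0 (fully open); "grasp_force": force on a finger pad.
Only numpy, scipy, OpenCV 4.12 (cv2) and the standard library are available. Lean on these libraries where they do the work, as an engineer would, in place of code of your own. Each camera call takes 0.05 s, during which the arm holds its last target. There are 200 camera calls.

### The job

Tip the wide unbolted bin forward until it rests fully open, take out the capped spool piece and set it down on its side in the steel tray, letting go only once it is down on the tray's floor. Then tip the bin shut again, press it back against its sprung buffers until you feel its barrel bolt line up with the keeper, and slide the bolt all the way in so that it holds the bin shut. Leave the notebook, bottle, spanner and blank flange where they are.

Things in the scene. Friction and masses are not known exactly. Their poses are not given: they have to be found in the camera images.
- bin_unit: Grey slotted-angle bin unit, fixed to the bench: 440 wide, 130 deep, 200 mm tall. Origin on the bench straight under the middle of the wide bin's pivot line. Own axes, used below as 'unit': -x out of the front (the way the bin tips), +y along the front to the keeper's side, z up. Only the wide teal bin moves; the narrow one (y -141 to -265) is fixed shut.
- bin_pivot (a point): Middle of the wide bin's pivot line, its bottom front edge: unit (0, 0, 30) mm. Positions marked 'shut' below turn about this line as the bin tips. Fixed posts stand at y +117 to +150 and -117 to -150, x = 0 and back, 200 mm tall.
- hood_edge (a point): Middle of the front edge of the fixed rear hood over the wide bin: unit (60, 0, 200) mm. The hood covers all behind this edge (x 60 to 130); ahead of it the unit's top is open. With the bin tipped open a gripper comes straight down in front of this edge.
- bin_tilt (a joint): Tilt of the wide bin, rad: 0 hard home, 0.80 tipped open on its stop. By its weight it stays open, falls open from beyond about 0.2 (empty) to 0.3 (loaded), falls shut from less. Sprung buffers then hold it ajar by 0.07 to 0.10. Pressing the bolt's barrel with 4 to 10 N brings the bolt in line with the keeper, somewhere from 0.055 to 0 rad; let go unbolted, it springs ajar again.
- bin_front (a point): Middle of the wide bin's outer front face: shut, unit (-3, 0, 115) mm. Front sheet 252 wide, 170 tall, 3 mm thick, its top edge free: a finger can hook it from inside. Behind it, square to it, a floor 3 mm thick, 90 mm deep with a 30 mm back lip; 224 mm clear between the sloping sides. This point and its axes move with the bin.
- bin_handle (a point): Middle of the bar of the wide bin's bow handle; moves with the bin. Shut: unit (-43, -60, 172) mm. Round bar 10 mm thick, 90 mm long along y, its axis 40 mm off the front's outer face: 35 mm clear behind it. As the bin tips, the front leans over that gap, so a finger behind the bar has to lean with it; pushing the bar from in front needs no leaning.
- bolt (a joint): Slide of the barrel bolt on the wide bin's front, m: 0 withdrawn, 0.032 fully thrown towards unit +y. Moves with about 1.5 N and stays where left. Its 12 mm rod (axis 14 mm in front of the post with the bin home) meets the keeper at 0.014 and is through at 0.026, but only if rod and opening line up (+-2.5 mm); else it strikes the strap, in front or behind, and stops.
- bolt_barrel (a point): Middle of the front line of the brass barrel that carries the bolt, 18 mm thick, fixed on the bin front, y +5 to +112: shut, unit (-23, 58, 178) mm. A fingertip can press the barrel here (towards unit +x) beside the knob and slide along it, pushing the knob.
- bolt_knob (a point): Middle of the bare part of the bolt's knob, a 10 mm steel stem standing straight out of the barrel with a 15 mm ball at its end, 25 mm clear of the barrel in all. Shut and withdrawn: unit (-33, 48, 178) mm; fully thrown y = 80.
- keeper_post (a point): Point on the end post's front face straight behind the keeper, unit (0, 138, 178) mm: a steel loop 12 mm wide in y (132 to 144). Inside, it is 24 mm tall and 17 mm front to back, of 4 mm strap. Its bracket is clamped through slotted holes, so the opening's centre stands 14 to 20 mm in front of this point, different each time and not measured: feel for it with the bolt.
- spool_center (a point): Centre of the loose spool piece, a stainless tube with yellow end caps: 64 mm long between flat cap faces, caps 58 and tube 42 mm in diameter, 0.2 to 0.45 kg. Its y axis is its length. It lies in the wide bin along unit y and rolls into the corner of floor and front; with the bin open it can be gripped from above by its two end faces.
- tray_floor (a point): Centre of the inner floor of the fixed steel tray with black rubber liner, 170 (its x) by 130 (its y) by 30 mm tall, walls and floor 3 mm thick. Floor 3 mm above the bench.
- notebook_mid (a point): Centre of the dark blue notebook lying shut on the bench, 150 (its x) by 110 by 22 mm.
- bottle_mid (a point): Standing white bottle with red cap, 64 mm in diameter, 150 mm tall; this point is half-way up.
- wrench_grip (a point): Spanner lying on the bench, 160 mm long; this point is on its handle.
- flange_mid (a point): Centre of the round stainless blank flange lying flat, 70 mm in diameter, 13 mm thick.
Not all that is in view belongs to the job. What is shaped like the part that bears tray_floor but pink is not meant.

How it is judged:
On the way, in this order (a step that is already met when the one before it is completed fails the run):
1. the wide bin is tipped fully open (0.70 rad or more) with the spool piece inside (value of joint bin_tilt above 0.7 rad and distance between spool_center and bin_pivot below 0.13 m), for 0.2 s.
2. the spool piece is down on the tray's floor (within 8 mm) while still held by the fingers, not dropped (z of spool_center in the frame of tray_floor below 0.037 m and x of spool_center in the frame of tray_floor between -0.08 and 0.08 m and y of spool_center in the frame of tray_floor between -0.06 and 0.06 m and contact force between the fingers and spool above 0.3 N), for 0.05 s.
At the end, for the whole second after the job is handed in: The wide bin is shut (tilt under 0.065 rad) and its bolt is thrown into the keeper (at least 25 of its 32 mm); the spool piece lies at rest in the tray, its centre at most 37 mm above the tray's floor (lying on its side) and within the tray's walls (value of joint bin_tilt below 0.065 rad and value of joint bolt above 0.025 m and z of spool_center in the frame of tray_floor between 0 and 0.037 m and x of spool_center in the frame of tray_floor between -0.08 and 0.08 m and y of spool_center in the frame of tray_floor between -0.06 and 0.06 m and linear speed of spool below 0.03 m/s); the robot touches nothing.
It fails at once if the notebook is moved by more than 30 mm (distance of notebook_mid from where it was at the start of the episode above 0.03 m).
It fails at once if the bottle is moved by more than 30 mm or tipped over (distance of bottle_mid from where it was at the start of the episode above 0.03 m).
It fails at once if the spanner is moved by more than 30 mm (distance of wrench_grip from where it was at the start of the episode above 0.03 m).
It fails at once if the blank flange is moved by more than 30 mm (distance of flange_mid from where it was at the start of the episode above 0.03 m).
It also fails if it takes over 72 s, if anything falls off the work surface, if the arm or the gripper's body presses on something with over 40 N, if the wrist force passes 120 N, or if a joint passes its speed limit or range.

## Working session

There is one attempt and no reset: what is moved stays moved. The work goes in short steps, Python scripts to look and compute and a tool call to move; the robot and the scene stay as the last step left them, time stands still between calls to the robot, and variables do not carry over. Pictures are saved under pics/ and viewed, at most 10 in all, crops included, and the job is handed in when it is done.

Besides the shell and the picture viewer there is one more tool, called after ">>>" as name(argument=value, ...) on one line, values as JSON. send_rows: Moves the arm, as the interface text tells. Its arguments: {"type":"object","properties":{"commands":{"type":"array"},"jaw":{"type":"number"}},"required":["commands"]}

```bash
mkdir -p pics; ls; cat > h.py <<'E'
import numpy as np, cv2
from bench import status, imaging, ctrl, models
from scipy.spatial.transform import Rotation as R
def rot(o): q=np.array(o['eef_rot']); return R.from_quat(q[[1,2,3,0]])
def pts(p,mask=None):
    d=p['depth']; v,u=np.nonzero((d>0)&(mask if mask is not None else True))
    z=d[v,u]; K=p['mtx']
    c=np.stack([(u-K[0,2])*z/K[0,0],(v-K[1,2])*z/K[1,1],z,np.ones_like(z)])
    return (p['pose']@c)[:3].T
def at(p,u,v,r=2):
    m=np.zeros(p['depth'].shape,bool); m[int(v)-r:int(v)+r+1,int(u)-r:int(u)+r+1]=1
    P=pts(p,m); return np.median(P,0) if len(P) else None
def proj(p,X):
    c=np.linalg.inv(p['pose'])@np.append(X,1); k=p['mtx']@c[:3]; return k[:2]/k[2]
E
python3 - <<'E'
from h import *
o=status.get_obs(); print(o)
ims=[]
for n in ['scene','side']:
    p=imaging.camera(n); ims.append(p['image']); print(n,p['pose'].round(3).tolist(),p['mtx'][0,0])
    for k in ['bin_unit','bin_front','bin_handle','bolt_barrel','bolt_knob','keeper_post','spool_center','tray_floor','notebook_mid','bottle_mid','wrench_grip','flange_mid']:
        r=models.recognise(p,k)
        for x in r[:3]:
            c=x['centre']; a=at(p,*c); print(k,round(x['confidence'],2),np.round(c),None if a is None else a.round(3))
    cv2.imwrite(f'pics/{n}1.png',cv2.resize(p['image'],(800,600)))
E
```

```text
pics
{'time_s': 0.0, 'q': array([-1.37933380e+00,  1.81519578e-01,  1.60800100e+00,  6.46029946e-06,
        1.35380925e+00, -2.06279751e-01]), 'dq': array([ 5.99112846e-04,  7.97529663e-04, -4.69484703e-04,  7.32857763e-04,
       -2.47372798e-04, -1.70968546e-05]), 'joint_efforts': array([-8.37608059e-05, -4.44877267e+01, -3.51339054e+01, -3.59771011e-04,
        8.98838363e-03,  1.20761786e-05]), 'eef_pos': array([ 0.22269739, -0.52984665,  0.40379935]), 'eef_rot': array([-8.68540475e-04,  9.80289992e-01,  1.97562085e-01,  9.58868437e-06]), 'wrist_force': array([0.04509671, 0.57449808, 0.2219451 ]), 'torque': array([0.01989001, 0.01939019, 0.0058104 ]), 'grasp_force': 0.0, 'opening': 1.0004652188422858}
scene [[0.09, 0.621, -0.779, 1.314], [0.996, -0.068, 0.061, -0.097], [-0.016, -0.781, -0.625, 0.736], [0.0, 0.0, 0.0, 1.0]] 403.8870067861027
bin_unit 0.93 [405. 202.] [0.681 0.267 0.177]
bin_front 0.87 [354. 184.] [0.6   0.178 0.17 ]
bin_handle 0.94 [357. 187.] [0.611 0.182 0.17 ]
bolt_barrel 0.95 [356. 185.] [0.603 0.184 0.171]
bolt_knob 0.51 [328. 160.] [0.505 0.141 0.176]
keepe
[... 589 characters left out ...]
in_handle 0.89 [345. 219.] [0.418 0.181 0.04 ]
bin_handle 0.37 [219. 237.] [ 0.68  -0.091  0.   ]
bolt_barrel 0.88 [343. 220.] [0.425 0.175 0.037]
bolt_barrel 0.64 [355. 271.] [0.629 0.313 0.186]
bolt_knob 0.57 [325. 204.] [0.499 0.144 0.177]
keeper_post 0.75 [343. 221.] [0.425 0.175 0.037]
keeper_post 0.63 [355. 276.] [0.653 0.324 0.201]
spool_center 0.56 [345. 247.] [0.532 0.241 0.093]
tray_floor 0.66 [169. 257.] [ 0.823 -0.157  0.005]
notebook_mid 0.6 [196. 157.] [ 0.499 -0.358  0.023]
notebook_mid 0.21 [244. 146.] [ 0.353 -0.27   0.015]
bottle_mid 0.75 [177. 190.] [ 0.674 -0.254  0.088]
wrench_grip 0.88 [218. 232.] [ 0.673 -0.101  0.005]
flange_mid 0.62 [245. 144.] [ 0.346 -0.27   0.015]
```

View pics/scene1.png

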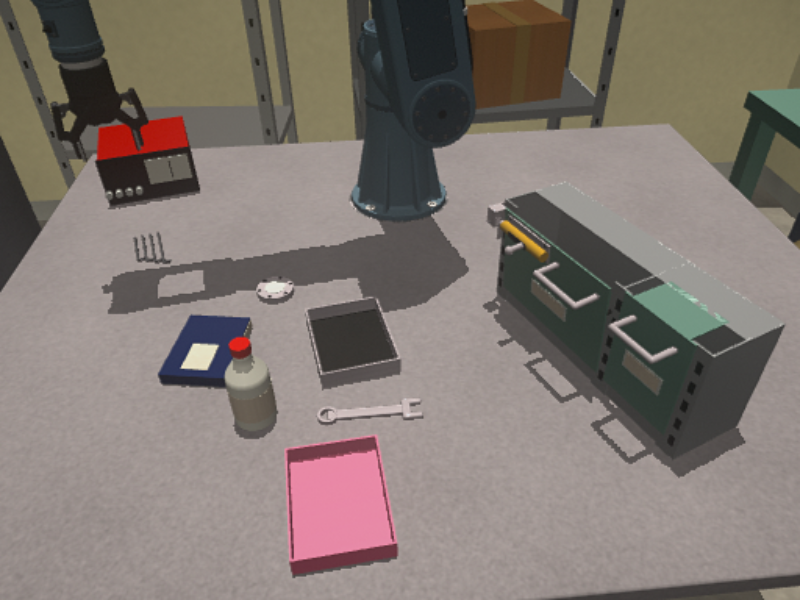

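View pics/side1.png

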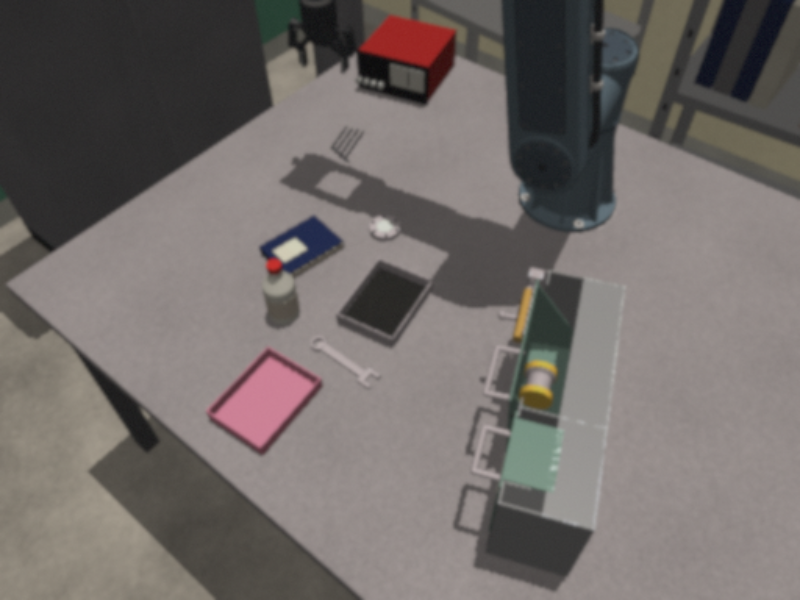

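Scene view: steel/black tray at (352,340)/800; its look-alike is the pink tray at (340,505), not meant. The wide bin has its handle at (567,290) and its bolt knob at (515,247); its look-alike is the narrow bin's handle at (643,342). In the side view, the spool with yellow caps is at (540,380). The wide bin and the steel tray are my choices.

```bash
cat > m.py <<'E'
from h import *
ps={n:imaging.camera(n) for n in ['scene','side']}
A=[]
for n,p in ps.items():
    P=pts(p); m=(abs(P[:,2]-.2)<.006)&(P[:,0]>.35)&(P[:,1]>.05)&(P[:,0]<1)&(P[:,1]<.7); Q=P[m]
    r=cv2.minAreaRect(Q[:,:2].astype(np.float32)); print(n,len(Q),'top',r, np.median(Q[:,2])); print(cv2.boxPoints(r).round(3).tolist())
    for X in models.regions_of(p,'spool_center')[:1]:
        q=pts(p,X['region']); print('spool',X['confidence'],len(q),q.mean(0),q.min(0),q.max(0))
    # tray rim
    m=(abs(P[:,2]-.03)<.005)&(P[:,0]>.4)&(P[:,0]<.85)&(abs(P[:,1]+.14)<.13); Q=P[m]
    np.save(f'/tmp/{n}.npy',P)
    img=p['image'].reshape(-1,3)
    d=p['depth'].ravel()>0; col=img[d].astype(int)
    m=(P[:,2]<.012)&(P[:,2]>-.005)&(col.max(1)<60)&(P[:,0]>.45)&(P[:,0]<.75)&(P[:,1]>-.25)&(P[:,1]<-.03); Q=P[m]
    r=cv2.minAreaRect(Q[:,:2].astype(np.float32)); print('dark',len(Q),r,np.median(Q,0))
    m=(P[:,2]>.024)&(P[:,2]<.036)&(P[:,0]>.4)&(P[:,0]<.75)&(P[:,1]>-.24)&(P[:,1]<-.02)
    Q=P[m]; r=cv2.minAreaRect(Q[:,:2].astype(np.float32)); print('rim',len(Q),r)
E
python3 m.py
python3 - <<'E'
import numpy as np
P=np.load('/tmp/side.npy'); m=(P[:,2]>.19)&(P[:,2]<.21)&(P[:,1]>.05)&(P[:,0]>.3)
print(P[m][::150].round(3).tolist())
E
```

```text
scene 4988 top ((0.5700578093528748, 0.28737592697143555), (0.4442337453365326, 0.15869390964508057), 23.740739822387695) 0.19929982121100814
[[0.33500000834465027, 0.2709999978542328], [0.39899998903274536, 0.125], [0.8050000071525574, 0.30399999022483826], [0.7409999966621399, 0.4490000009536743]]
dark 1206 ((0.49933141469955444, -0.1245122104883194), (0.1201840490102768, 0.11902429908514023), 10.329365730285645) [ 0.50730617 -0.12659954  0.00323342]
rim 514 ((0.5814453363418579, -0.130143940448761), (0.16263476014137268, 0.34495455026626587), 86.28626251220703)
side 6473 top ((0.5689929127693176, 0.28680628538131714), (0.44709882140159607, 0.16118177771568298), 24.031702041625977) 0.2013523174564602
[[0.3319999873638153, 0.26899999380111694], [0.39800000190734863, 0.12200000137090683], [0.8059999942779541, 0.30399999022483826], [0.7400000095367432, 0.45100000500679016]]
spool 0.94 590 [0.52064088 0.2367049  0.077705  ] [0.44374533 0.19663673 0.03429967] [0.6371592  0.27135869 0.2002227 ]
dark 997 ((0.5057199001312256, -0.1329748034477234), (0.1290552318096161, 0.11238393932580948)
[... 484 characters left out ...]
], [0.564, 0.29, 0.202], [0.544, 0.335, 0.205], [0.576, 0.314, 0.202], [0.576, 0.33, 0.2], [0.649, 0.26, 0.199], [0.593, 0.342, 0.199], [0.591, 0.359, 0.201], [0.635, 0.319, 0.199], [0.663, 0.297, 0.199], [0.626, 0.353, 0.201], [0.683, 0.293, 0.2], [0.648, 0.345, 0.201], [0.706, 0.286, 0.201], [0.674, 0.332, 0.201], [0.642, 0.378, 0.197], [0.702, 0.318, 0.202], [0.67, 0.367, 0.204], [0.73, 0.304, 0.203], [0.7, 0.347, 0.202], [0.672, 0.389, 0.201], [0.733, 0.322, 0.198], [0.709, 0.363, 0.202], [0.681, 0.402, 0.199], [0.728, 0.357, 0.202], [0.728, 0.367, 0.2], [0.736, 0.374, 0.203], [0.736, 0.386, 0.201], [0.791, 0.328, 0.194], [0.778, 0.36, 0.203], [0.757, 0.394, 0.201], [0.76, 0.402, 0.192]]
```

```bash
cat >> h.py <<'E'
def onplane(p,u,v,z):
    K=p['mtx']; d=p['pose'][:3,:3]@np.array([(u-K[0,2])/K[0,0],(v-K[1,2])/K[1,1],1]); c=p['pose'][:3,3]
    return c+d*(z-c[2])/d[2]
E
python3 - <<'E'
from h import *
C={'scene':[(306,308),(375,298),(399,370),(322,384)],'side':[(380,262),(432,287),(392,343),(338,317)]}
for n,c in C.items():
    p=imaging.camera(n)
    # liner/floor dark region, refine by rim corners
    X=np.array([onplane(p,u*.64,v*.64,.03) for u,v in c]); print(n,X.round(3).tolist(),'mean',X.mean(0).round(3))
    print(cv2.minAreaRect(X[:,:2].astype(np.float32)))
    P=pts(p); ux=np.array([-.4045,.9145]); uy=np.array([-.9145,-.4045]); o=np.array([.5267,.2114])
    U=np.c_[(P[:,:2]-o)@ux,(P[:,:2]-o)@uy,P[:,2]]*1000
    t=U[abs(U[:,2]-200)<5]
    def s(a): return np.percentile(a,[1,50,99]).round(1)
    for y0,y1 in [(-270,-160),(-100,0),(0,100)]:
        q=t[(t[:,1]>y0)&(t[:,1]<y1)&(t[:,0]>20)]; print('hood x',s(q[:,0]))
    print('hood y',s(t[t[:,0]>70][:,1]))
    q=U[(U[:,2]>165)&(U[:,2]<192)&(U[:,1]>0)&(U[:,1]<120)&(U[:,0]<0)]; print('barrel/knob',len(q),np.percentile(q,[2,50,98],axis=0).round())
    q=U[(U[:,2]>150)&(U[:,2]<192)&(U[:,1]>-110)&(U[:,1]<-10)&(U[:,0]<-30)&(U[:,0]>-90)]; print('handle',len(q),np.percentile(q,[2,50,98],axis=0).round())
    q=U[(U[:,2]>155)&(U[:,2]<199)&(U[:,1]>128)&(U[:,1]<148)&(U[:,0]<-8)&(U[:,0]>-60)]; print('keeper',len(q),np.percentile(q,[2,50,98],axis=0).round())
    q=U[(U[:,2]>40)&(U[:,2]<120)&(U[:,1]>-100)&(U[:,1]<100)&(U[:,0]>5)&(U[:,0]<80)]; print('in bin',len(q),np.percentile(q,[2,50,98],axis=0).round())
E
```

```text
scene [[0.436, -0.201, 0.03], [0.421, -0.078, 0.03], [0.607, -0.05, 0.03], [0.625, -0.171, 0.03]] mean [ 0.522 -0.125  0.03 ]
((0.5216386914253235, -0.1255052387714386), (0.19160914421081543, 0.12421067804098129), 8.349699974060059)
hood x [ 21.3  71.3 121.1]
hood x [ 55.1  88.9 126.4]
hood x [ 57.9  91.5 129. ]
hood y [-290.3 -110.   950.1]
barrel/knob 453 [[-65.   4. 169.]
 [-30.  49. 182.]
 [-16. 114. 192.]]
handle 235 [[ -65. -107.  166.]
 [ -59.  -66.  171.]
 [ -32.  -12.  175.]]
keeper 91 [[-32. 133. 162.]
 [-26. 139. 180.]
 [ -8. 147. 194.]]Traceback (most recent call last):
  File "<stdin>", line 18, in <module>
    return _quantile_unchecked(
        a, q, axis, out, overwrite_input, method, keepdims, weights)
    return _ureduce(a,
                    func=_quantile_ureduce_func,
    ...<5 lines>...
                    overwrite_input=overwrite_input,
                    method=method)
    r = func(a, **kwargs)
    result = _quantile(arr,
                       quantiles=q,
    ...<2 lines>...
                       out=out,
                       weights=wgt)
    slices_having_nans = np.isnan(arr[-1, ...])
                                  ~~~^^^^^^^^^
IndexError: index -1 is out of bounds for axis 0 with size 0
```

>>> send_rows(commands=[[[0.87,-0.83,-0.25,0,0,0],[0.87,-0.83,-0.25,0,0,0],[0.87,-0.83,-0.25,0,0,0],[0.87,-0.83,-0.25,0,0,0],[0.87,-0.83,-0.25,0,0,0],[0.87,-0.83,-0.25,0,0,0],[0.87,-0.83,-0.25,0,0,0],[0.87,-0.83,-0.25,0,0,0]]], jaw=0)

```text
time_s: 2.22
eef_pos: [0.3383, -0.2639, 0.4652]
eef_rot: [0.0, 0.98, 0.197, 0.0]
wrist_force: [0.7, -0.5, -0.2]
opening: 0.0
grasp_force: 0.0
```

>>> send_rows(commands=[[[0.87,-0.83,0,0,0,0],[0.87,-0.83,0,0,0,0],[0.87,-0.83,0,0,0,0],[0.87,-0.83,0,0,0,0],[0.87,-0.83,0,0,0,0],[0.87,-0.83,0,0,0,0],[0.87,-0.83,0,0,0,0],[0.87,-0.83,0,0,0,0]]])

```text
time_s: 2.88
eef_pos: [0.4537, 0.0009, 0.465]
eef_rot: [0.0, 0.98, 0.198, 0.0]
wrist_force: [0.8, 0.0, -0.1]
opening: -0.002
grasp_force: 0.0
```

>>> send_rows(commands=[[[0.87,-0.83,0,0,0,0],[0.87,-0.83,0,0,0,0],[0.87,-0.83,0,0,0,0],[0.87,-0.83,0,0,0,0],[0.87,-0.83,0,0,0,0],[0.87,-0.83,0,0,0,0],[0.87,-0.83,0,0,0,0],[0,0,0,0,0,-1]]])

```text
time_s: 3.55
eef_pos: [0.5553, 0.2352, 0.4637]
eef_rot: [-0.001, 0.969, 0.248, 0.0]
wrist_force: [-1.7, -0.3, 0.6]
opening: 0.002
grasp_force: 0.0
```

>>> send_rows(commands=[[[0,0,0,0,0,-1],[0,0,0,0,0,-1],[0,0,0,0,0,-1],[0,0,0,0,0,-1],[0,0,0,0,0,-1],[0,0,0,0,0,-1],[0,0,0,0,0,-1],[0,0,0,0,0,-1]]])

```text
time_s: 4.22
eef_pos: [0.5543, 0.2304, 0.4646]
eef_rot: [-0.0, 0.795, 0.606, -0.0]
wrist_force: [-0.2, 1.1, 0.7]
opening: -0.003
grasp_force: 0.0
```

>>> send_rows(commands=[[[0,0,0,0,0,-1],[0,0,0,0,0,-1],[0,0,0,0,0,-1],[0,0,0,0,0,-1],[0,0,0,0,0,-1],[0,0,0,0,0,-1],[0,0,0,0,0,-0.9],[0,0,0,0,0,0]]])

```text
time_s: 4.88
eef_pos: [0.5543, 0.2304, 0.4646]
eef_rot: [-0.0, 0.544, 0.839, -0.0]
wrist_force: [0.2, 0.0, 0.1]
opening: -0.002
grasp_force: 0.0
```

```bash
cat > u.py <<'E'
from h import *
import json
YAW=np.radians(113.86); O=np.array([.5267,.2114])
try: YAW,*_o=json.load(open('unit.json')); O=np.array(_o)
except Exception: pass
ux=np.array([np.cos(YAW),np.sin(YAW)]); uy=np.array([-ux[1],ux[0]])
def U(P): P=np.atleast_2d(P); d=P[:,:2]-O; return np.c_[d@ux,d@uy,P[:,2]]*1000
def tip(o=None):
    o=o or status.get_obs(); Rm=rot(o).as_matrix(); x=Rm[:,0]
    t=np.array(o['eef_pos'])+.173*Rm[:,2]
    print('t',round(o['time_s'],2),'tip unit mm',U(t)[0].round(1),'yaw err deg',np.degrees(np.arctan2(x[1],x[0])-YAW).round(2),'z',Rm[:,2].round(3),'q',o['q'].round(2),'F',o['wrist_force'].round(1),'Fu',(o['wrist_force'][:2]@np.c_[ux,uy]).round(1),'op',round(o['opening'],2),'g',round(o['grasp_force'],1))
E
python3 - <<'E'
from u import *
tip()
p=imaging.camera('wrist'); print(p['pose'].round(3).tolist())
P=pts(p); V=U(P)
t=V[abs(V[:,2]-200)<6]
for y0 in range(-150,150,30):
    q=t[(t[:,1]>y0)&(t[:,1]<y0+30)&(t[:,0]>15)]
    if len(q)>50: print('hood x',y0,np.percentile(q[:,0],[1,50,99]).round(1))
for k in ['bolt_barrel','bolt_knob','bin_handle','keeper_post','spool_center']:
    for x in models.regions_of(p,k)[:2]:
        q=U(pts(p,x['region'])); print(k,round(x['confidence'],2),np.round(x['centre']),np.percentile(q,[2,50,98],axis=0).round(1).tolist())
cv2.imwrite('pics/w1.png',p['image'])
E
```

```text
t 4.88 tip unit mm [  6.2 -32.9 291.6] yaw err deg 0.21 z [-0.  0. -1.] q [ 0.2   0.19  1.47  0.    1.48 -0.22] F [0.2 0.  0.1] Fu [-0.  -0.2] op -0.0 g 0.0
[[0.914, 0.387, 0.126, 0.521], [0.407, -0.868, -0.284, 0.302], [-0.001, 0.311, -0.95, 0.435], [0.0, 0.0, 0.0, 1.0]]
hood x -150 [ 20.3  88.2 123. ]
hood x -120 [ 55.4  92.6 124.2]
hood x -90 [ 56.2  93.3 124.9]
hood x -60 [ 57.1  94.  126. ]
hood x -30 [ 58.4  94.7 126.8]
hood x 0 [ 59.2  96.  127.5]
hood x 30 [ 59.9  96.7 128.6]
hood x 60 [ 60.7  97.4 129.3]
hood x 90 [ 61.5  98.1 130.1]
hood x 120 [ 20.7  95.  131. ]
bolt_barrel 0.93 [216. 195.] [[-55.8, -110.4, 34.1], [-9.7, 13.3, 141.0], [38.1, 115.4, 200.3]]
bolt_knob 0.62 [172. 247.] [[-148.5, 47.2, 1.0], [-53.0, 52.7, 180.0], [-25.1, 122.3, 183.4]]
bin_handle 0.59 [214. 192.] [[-57.5, -110.4, 33.9], [-9.7, 12.9, 140.4], [38.2, 115.7, 200.3]]
keeper_post 0.65 [272. 137.] [[-38.7, -239.2, 35.2], [62.4, -46.3, 200.3], [124.7, 149.3, 202.1]]
spool_center 0.63 [225. 156.] [[-0.1, -27.2, 74.0], [25.3, 4.7, 86.4], [43.9, 35.0, 94.9]]
```

View pics/w1.png

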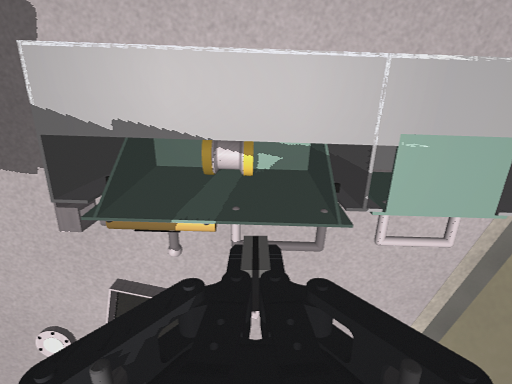

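The wrist view shows the spool at (228,157), the wide bin's front edge at row 215, the bolt knob at (174,250) and the handle at (280,245). The unit yaw needs -1.66°. Next I hook the front sheet from inside at y = -60.

```bash
python3 - <<'E'
from u import *
y=np.radians(112.2); o=O-.0022*np.array([np.cos(y),np.sin(y)])
json.dump([y,*o],open('unit.json','w'))
E
python3 -c "
from u import *
tip(); print(O)"
```

```text
t 5.18 tip unit mm [  9.4 -32.8 291.7] yaw err deg 1.61 z [-0. -0. -1.] q [ 0.2   0.19  1.47 -0.    1.48 -0.22] F [ 0.1  0.3 -0.1] Fu [ 0.2 -0.2] op -0.0 g 0.0
[0.52753125 0.20936308]
```

>>> send_rows(commands=[[[0.27,0.45,0,0,0,0.33],[0.27,0.45,0,0,0,0],[0,0,0.95,0,0,0],[0,0,0.95,0,0,0],[0,0,0.95,0,0,0],[0,0,0.95,0,0,0],[0,0,0.05,0,0,0],[0,0,0,0,0,0]]])

```text
time_s: 5.85
eef_pos: [0.5723, 0.2557, 0.3475]
eef_rot: [-0.001, 0.559, 0.829, -0.002]
wrist_force: [0.2, -1.0, 1.4]
opening: 0.001
grasp_force: 0.0
```

```bash
python3 -c "
from u import *
tip()"
```

```text
t 5.85 tip unit mm [ 26.1 -58.2 174.5] yaw err deg -0.23 z [-0.004 -0.001 -1.   ] q [ 0.23  0.35  1.52  0.    1.28 -0.15] F [ 0.2 -1.   1.4] Fu [-1.   0.2] op 0.0 g 0.0
```

>>> send_rows(commands=[[[-0.3,0,0,0,0,0],[-0.3,0,0,0,0,0],[-0.25,0,0,0,0,0],[-0.2,0,0,0,0,0],[-0.2,0,0,0,0,0],[-0.2,0,0,0,0,0],[-0.2,0,0,0,0,0],[-0.2,0,0,0,0,0]]])

```text
time_s: 6.52
eef_pos: [0.5938, 0.2037, 0.3492]
eef_rot: [-0.0, 0.559, 0.829, -0.0]
wrist_force: [1.0, 1.1, -0.4]
opening: 0.0
grasp_force: 0.2
```

>>> send_rows(commands=[[[-0.2,0,0,0,0,0],[-0.2,0,0,0,0,0],[-0.2,0,0,0,0,0],[-0.2,0,0,0,0,0],[-0.2,0,0,0,0,0],[-0.2,0,0,0,0,0],[-0.1,0,0,0,0,0],[0,0,0,0,0,0]]])

```text
time_s: 7.18
eef_pos: [0.6086, 0.1675, 0.3492]
eef_rot: [0.0, 0.56, 0.829, -0.0]
wrist_force: [-0.9, -0.7, 0.3]
opening: -0.004
grasp_force: 0.0
```

```bash
cat > v.py <<'E'
from u import *
import sys
tip(); n=sys.argv[1]
p=imaging.camera('side'); cv2.imwrite(f'pics/{n}.png',cv2.resize(p['image'][100:350,180:450],None,fx=2.4,fy=2.4))
for x in models.regions_of(p,'spool_center')[:1]:
    q=U(pts(p,x['region'])); print('spool',round(x['confidence'],2),np.round(x['centre']),np.percentile(q,[5,50,95],axis=0).round(1).tolist())
E
python3 v.py s2
```

```text
t 7.18 tip unit mm [-69.5 -59.2 176.2] yaw err deg -0.25 z [ 0. -0. -1.] q [ 0.08  0.35  1.51 -0.    1.28 -0.3 ] F [-0.9 -0.7  0.3] Fu [-0.3  1.1] op -0.0 g 0.0
```

View pics/s2.png

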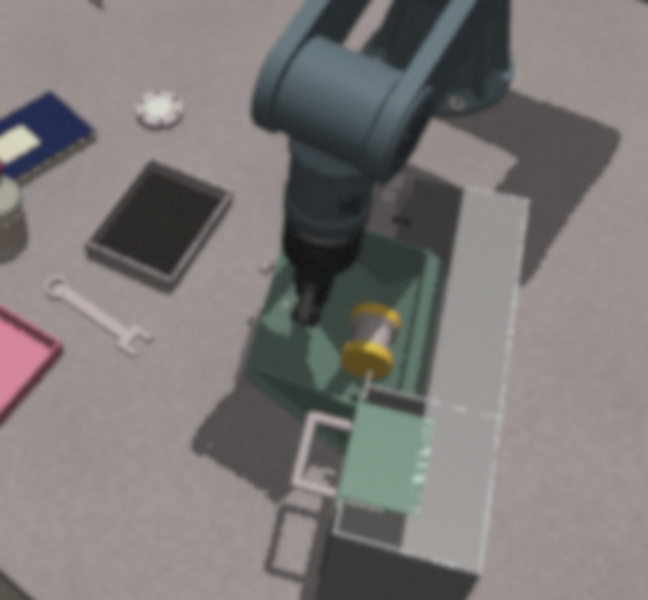

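The bin is fully open and the spool lies in the corner at crop (370,340). I rise, open the jaws and look from above.

>>> send_rows(commands=[[[0,0,-1,0,0,0],[0,0,-1,0,0,0],[0.5,-0.5,-1,0,0,0],[0.5,-0.5,-0.8,0,0,0],[0.5,-0.5,0,0,0,-0.04],[0.3,-0.4,0,0,0,0],[0.3,0,0,0,0,0],[0,0,0,0,0,0]]], jaw=1)

```text
time_s: 7.95
eef_pos: [0.5309, 0.2067, 0.4636]
eef_rot: [0.0, 0.557, 0.831, 0.0]
wrist_force: [0.2, 0.9, 0.0]
opening: 0.997
grasp_force: 0.0
```

```bash
python3 - <<'E'
from u import *
tip()
p=imaging.camera('wrist')
for x in models.regions_of(p,'spool_center')[:2]:
    m=x['region']; im=p['image'].astype(int)
    yel=(im[...,2]-im[...,0]>60)
    q=U(pts(p,m)); print('spool',round(x['confidence'],2),np.round(x['centre']),np.percentile(q,[3,50,97],axis=0).round(1).tolist())
    q=U(pts(p,cv2.dilate(m.astype(np.uint8),np.ones((9,9)))>0)) 
    mm=(cv2.dilate(m.astype(np.uint8),np.ones((9,9)))>0)&yel
    q=U(pts(p,mm)); c=q.mean(0); print('caps',len(q),np.percentile(q,[2,50,98],axis=0).round(1).tolist())
    from scipy.cluster.vq import kmeans2
    c,l=kmeans2(q[:,1:2],2,seed=1)
    for i in (0,1): r=q[l==i]; print(np.percentile(r,[3,50,97],axis=0).round(1).tolist(), 'top',r[r[:,2]>np.percentile(r[:,2],90)].mean(0).round(1))
V=U(pts(p)); t=V[abs(V[:,2]-200)<6]
for y0 in range(-120,120,60):
    q=t[(t[:,1]>y0)&(t[:,1]<y0+60)&(t[:,0]>15)]
    if len(q)>50: print('hood x',y0,np.percentile(q[:,0],[1,50,99]).round(1))
cv2.imwrite('pics/w2.png',p['image'])
E
```

```text
t 7.95 tip unit mm [ -3.6  -2.2 290.6] yaw err deg 0.13 z [ 0.001  0.001 -1.   ] q [ 0.16  0.12  1.55  0.    1.46 -0.23] F [0.2 0.9 0. ] Fu [ 0.7 -0.5] op 1.0 g 0.0
spool 0.9 [249. 169.] [[-24.4, -26.3, 79.3], [2.3, 4.5, 94.3], [23.9, 34.3, 103.0]]
caps 795 [[-26.3, -26.5, 44.5], [2.7, 25.2, 99.1], [25.3, 42.6, 103.5]]
[[-24.5, 25.3, 42.2], [2.7, 30.5, 98.9], [25.0, 43.0, 103.4]] top [ -3.3  30.8 103.3]
[[-24.5, -26.6, 80.7], [3.5, -21.5, 99.2], [25.1, -16.3, 103.2]] top [ -2.2 -21.4 103.2]
hood x -120 [ 60.9  97.4 129.3]
hood x -60 [ 60.9  97.3 129.2]
hood x 0 [ 60.8  97.3 129.1]
hood x 60 [ 60.7  97.2 129.1]
```

View pics/w2.png

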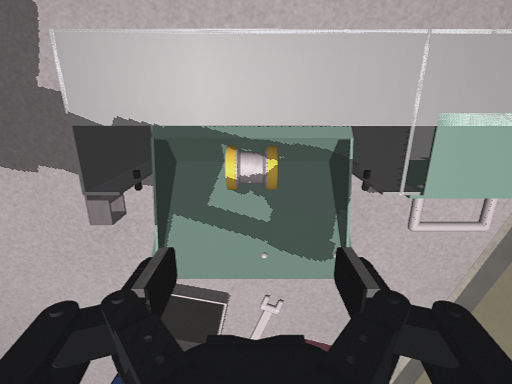

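The wrist view shows the spool at (250,168), aligned with the unit's y axis. Its measured centre is unit (-2, 4.5, 74).

>>> send_rows(commands=[[[0.05,-0.22,0.5,0,0,0],[0,0,0.9,0,0,0],[0,0,0.9,0,0,0],[0,0,0.9,0,0,0],[0,0,0.9,0,0,0],[0,0,0.9,0,0,0],[0,0,0.9,0,0,0],[0,0,0.7,0,0,0]]])

```text
time_s: 8.72
eef_pos: [0.5252, 0.2034, 0.2622]
eef_rot: [-0.001, 0.558, 0.83, -0.001]
wrist_force: [-0.4, 0.2, 0.2]
opening: 1.0
grasp_force: 0.0
```

>>> send_rows(commands=[[[0,0,0.5,0,0,0],[0,0,0.4,0,0,0],[0,0,0.3,0,0,0],[0,0,0.1,0,0,0],[0,0,0,0,0,0]]])

```text
time_s: 9.13
eef_pos: [0.5253, 0.2039, 0.2255]
eef_rot: [-0.0, 0.558, 0.83, -0.0]
wrist_force: [0.8, -0.3, -0.8]
opening: 0.996
grasp_force: 0.0
```

```bash
python3 -c "
from u import *
tip()"
```

```text
t 9.13 tip unit mm [-4.1  4.3 52.5] yaw err deg 0.02 z [-0.001 -0.    -1.   ] q [ 0.16  0.38  1.76 -0.    1.   -0.23] F [ 0.8 -0.3 -0.8] Fu [-0.6 -0.7] op 1.0 g 0.0
```

>>> send_rows(commands=[[[0.07,0,0,0,0,0],[0,0,0,0,0,0],[0,0,0,0,0,0],[0,0,0,0,0,0],[0,0,0,0,0,0],[0,0,0,0,0,0],[0,0,0,0,0,0],[0,0,0,0,0,0]]], jaw=0)

```text
time_s: 9.8
eef_pos: [0.5249, 0.2064, 0.2276]
eef_rot: [0.001, 0.557, 0.83, 0.001]
wrist_force: [-0.7, 1.7, 5.7]
opening: 0.744
grasp_force: 65.7
```

>>> send_rows(commands=[[[0,0,-0.3,0,0,0],[0,0,-0.5,0,0,0],[0,0,-0.7,0,0,0],[0,0,-0.7,0,0,0],[0,0,-0.7,0,0,0],[0,0,-0.7,0,0,0],[0,0,-0.7,0,0,0],[0,0,-0.7,0,0,0]]])

```text
time_s: 10.47
eef_pos: [0.5237, 0.2059, 0.3771]
eef_rot: [-0.0, 0.558, 0.83, -0.0]
wrist_force: [0.1, 0.5, -3.2]
opening: 0.742
grasp_force: 66.5
```

>>> send_rows(commands=[[[-0.4,-0.17,-0.9,0,0,0],[-0.85,-0.37,-0.9,0,0,0],[-0.85,-0.37,0,0,0,0],[-0.85,-0.37,0,0,0,0],[-0.85,-0.37,0,0,0,0],[-0.85,-0.37,0,0,0,0],[-0.85,-0.37,0,0,0,0],[-0.85,-0.37,0,0,0,0]]])

```text
time_s: 11.13
eef_pos: [0.519, -0.0028, 0.4301]
eef_rot: [-0.0, 0.557, 0.83, -0.0]
wrist_force: [0.2, -0.4, -2.4]
opening: 0.742
grasp_force: 67.0
```

>>> send_rows(commands=[[[-0.85,-0.37,0,0,0,0],[-0.85,-0.37,0,0,0,0],[-0.85,-0.37,0,0,0,0],[-0.6,-0.27,0,0,0,0],[0,0,0,0,0,0]]])

```text
time_s: 11.55
eef_pos: [0.5166, -0.1081, 0.4301]
eef_rot: [0.0, 0.559, 0.829, -0.001]
wrist_force: [0.6, -0.3, -2.4]
opening: 0.739
grasp_force: 66.9
```

```bash
cat > tr.py <<'E'
from u import *
o=status.get_obs(); print(o['eef_pos'],o['grasp_force'],'tool y yaw',np.degrees(np.arctan2(*rot(o).as_matrix()[[1,0],1])))
for n in ['wrist','scene','side']:
    p=imaging.camera(n)
    for x in models.regions_of(p,'tray_floor')[:2]:
        q=pts(p,x['region']); q=q[q[:,1]<0]; print(n,round(x['confidence'],2),np.round(x['centre']),len(q),np.median(q,0).round(3))
        q=q[(q[:,2]>-.005)&(q[:,2]<.04)]
        print('  rect',[np.round(a,3) for a in cv2.minAreaRect(q[:,:2].astype(np.float32))])
        r=q[q[:,2]>.025]; r=r[np.linalg.norm(r[:,:2]-np.median(q[:,:2],0),axis=1)<.12]
        if len(r)>20: print('  rim',len(r),[np.round(a,3) for a in cv2.minAreaRect(r[:,:2].astype(np.float32))],r[:,2].mean())
    if n=='wrist': cv2.imwrite('pics/w3.png',p['image'])
E
python3 tr.py
```

```text
[ 0.51659351 -0.10805493  0.43005629] 66.89046621322632 tool y yaw 22.01460123189177
wrist 0.74 [427. 257.] 9078 [ 0.828 -0.148  0.005]
  rect [array([ 0.837, -0.158]), array([0.207, 0.147]), np.float64(4.28)]
  rim 1128 [array([ 0.82 , -0.151]), array([0.172, 0.13 ]), np.float64(4.796)] 0.029166403265644347
wrist 0.66 [243. 171.] 11411 [ 0.504 -0.125  0.005]
  rect [array([ 0.508, -0.132]), array([0.186, 0.144]), np.float64(10.51)]
  rim 1191 [array([ 0.507, -0.126]), array([0.171, 0.13 ]), np.float64(10.12)] 0.029963264212101996
scene 0.79 [227. 219.] 2588 [ 0.505 -0.125  0.004]
  rect [array([ 0.507, -0.121]), array([0.177, 0.139]), np.float64(10.309)]
  rim 320 [array([ 0.509, -0.125]), array([0.174, 0.131]), np.float64(9.917)] 0.02854121712273988
scene 0.69 [217. 323.] 5183 [ 0.824 -0.151  0.004]
  rect [array([ 0.808, -0.151]), array([0.2  , 0.136]), np.float64(5.516)]
  rim 533 [array([ 0.821, -0.151]), array([0.174, 0.13 ]), np.float64(5.181)] 0.029005450040963793
side 0.89 [246. 196.] 2022 [ 0.507 -0.129  0.007]
  rect [array([ 0.509, -0.132]), array([0.177, 0.148]), np.float64(9.777)]
  rim 265 [array([ 0.508, -0.124]), array([0.177, 0.132]), np.float64(9.688)] 0.029893331088091647
side 0.88 [171. 259.] 2810 [ 0.821 -0.154  0.006]
  rect [array([ 0.814, -0.161]), array([0.188, 0.157]), np.float64(4.948)]
  rim 353 [array([ 0.821, -0.15 ]), array([0.172, 0.134]), np.float64(5.213)] 0.02971933251816622
```

View pics/w3.png

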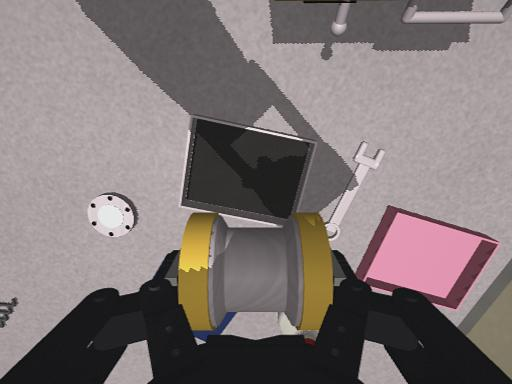

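The wrist view shows the spool held, with the steel tray beyond it centred at (248,170) and the pink tray at (430,260). Three views put the tray centre at (0.508, -0.125), yaw 10°.

>>> send_rows(commands=[[[0,0,0,0,0,0.7],[0,0,0,0,0,0.7],[0,0,0,0,0,0.7],[-0.25,-0.19,0.5,0,0,0],[-0.26,-0.19,0.8,0,0,0],[0,0,0.9,0,0,0],[0,0,0.9,0,0,0],[0,0,0.9,0,0,0]]])

```text
time_s: 12.52
eef_pos: [0.5087, -0.1209, 0.3094]
eef_rot: [0.0, 0.641, 0.768, 0.0]
wrist_force: [0.7, 0.7, -3.1]
opening: 0.743
grasp_force: 66.9
```

>>> send_rows(commands=[[[0,0,0.8,0,0,0],[0,0,0.8,0,0,0],[0,0,0.7,0,0,0],[0,0,0.5,0,0,0],[0,0,0.4,0,0,0],[0,0,0.3,0,0,0],[0,0,0.2,0,0,0],[0,0,0,0,0,0]]])

```text
time_s: 13.18
eef_pos: [0.5085, -0.1214, 0.1984]
eef_rot: [-0.001, 0.641, 0.767, -0.0]
wrist_force: [0.6, 0.5, -2.5]
opening: 0.74
grasp_force: 66.9
```

```bash
python3 -c "
from u import *
o=status.get_obs(); print(o['eef_pos'],o['wrist_force'],o['grasp_force'],'tool y yaw',np.degrees(np.arctan2(*rot(o).as_matrix()[[1,0],1])))"
```

```text
[ 0.50850982 -0.12141318  0.1983912 ] [ 0.64611706  0.47121909 -2.46907592] 66.85047626495361 tool y yaw 10.226375042450277
```

Position good; descend in small steps to contact.

>>> send_rows(commands=[[[0,0,0.1,0,0,0],[0,0,0.1,0,0,0],[0,0,0.07,0,0,0],[0,0,0.07,0,0,0],[0,0,0,0,0,0]]])

```text
time_s: 13.6
eef_pos: [0.5086, -0.1218, 0.1889]
eef_rot: [-0.0, 0.641, 0.767, -0.0]
wrist_force: [0.2, -0.6, -3.3]
opening: 0.743
grasp_force: 66.9
```

>>> send_rows(commands=[[[0,0,0.05,0,0,0],[0,0,0.05,0,0,0],[0,0,0,0,0,0]]])

```text
time_s: 13.85
eef_pos: [0.5089, -0.122, 0.1865]
eef_rot: [0.0, 0.641, 0.767, 0.0]
wrist_force: [-2.1, -0.0, 2.3]
opening: 0.741
grasp_force: 67.4
```

>>> send_rows(commands=[[[0,0,0.04,0,0,0],[0,0,0.03,0,0,0],[0,0,0,0,0,0],[0,0,0,0,0,0]]])

```text
time_s: 14.18
eef_pos: [0.509, -0.122, 0.1864]
eef_rot: [0.0, 0.641, 0.767, -0.0]
wrist_force: [-9.8, 3.7, 23.0]
opening: 0.742
grasp_force: 69.8
```

```bash
python3 - <<'E'
from u import *
for n in ['scene','side']:
    p=imaging.camera(n)
    for x in models.regions_of(p,'spool_center')[:1]:
        q=pts(p,x['region']); print(n,x['confidence'],np.percentile(q,[3,50,97],axis=0).round(3).tolist())
E
```

```text
scene 0.74 [[0.488, -0.152, 0.003], [0.538, -0.134, 0.033], [0.549, -0.092, 0.057]]
side 0.73 [[0.478, -0.122, 0.02], [0.505, -0.104, 0.049], [0.539, -0.091, 0.063]]
```

>>> send_rows(commands=[[[0,0,-0.06,0,0,0],[0,0,0,0,0,0]]])

```text
time_s: 14.55
eef_pos: [0.509, -0.122, 0.1865]
eef_rot: [0.001, 0.641, 0.767, 0.0]
wrist_force: [-0.8, 1.2, 7.4]
opening: 0.744
grasp_force: 67.6
```

>>> send_rows(commands=[[[0,0,0,0,0,0],[0,0,0,0,0,0],[0,0,0,0,0,0],[0,0,0,0,0,0],[0,0,0,0,0,0],[0,0,-0.3,0,0,0],[0,0,-0.6,0,0,0],[0,0,-0.9,0,0,0]]], jaw=1)

```text
time_s: 15.22
eef_pos: [0.5075, -0.1213, 0.2386]
eef_rot: [-0.002, 0.642, 0.767, -0.001]
wrist_force: [0.3, 0.1, -0.3]
opening: 1.004
grasp_force: 0.0
```

>>> send_rows(commands=[[[0,0,-0.9,0,0,0],[0,0,-0.9,0,0,0],[0,0,-0.9,0,0,0],[0,0,-0.9,0,0,0],[0,0,-0.9,0,0,-0.7],[0,0,-0.6,0,0,-0.7],[0,0,0,0,0,-0.7],[0,0,0,0,0,0]]])

```text
time_s: 15.88
eef_pos: [0.5089, -0.1219, 0.3951]
eef_rot: [0.002, 0.556, 0.831, 0.0]
wrist_force: [-0.2, 0.1, 0.3]
opening: 1.0
grasp_force: 0.0
```

```bash
python3 tr.py | head -1; python3 - <<'E'
from u import *
tip()
for n in ['scene','side','wrist']:
    p=imaging.camera(n)
    for x in models.regions_of(p,'spool_center')[:1]:
        q=pts(p,x['region']); print(n,x['confidence'],np.percentile(q,[3,50,97],axis=0).round(3).tolist())
    P=U(pts(p)); m=(P[:,0]<-90)&(P[:,0]>-220)&(P[:,1]>-130)&(P[:,1]<130)&(P[:,2]>20)
    q=P[m]
    for y0,y1 in [(-105,-15),(20,110)]:
        r=q[(q[:,1]>y0)&(q[:,1]<y1)]
        if len(r)>20: print(n,y0,len(r),np.percentile(r,[3,50,97],axis=0).round().tolist())
cv2.imwrite('pics/w4.png',p['image'])
E
```

```text
[ 0.5088945  -0.12188232  0.39505945] 0.0 tool y yaw 22.374462636350287
t 16.18 tip unit mm [-299.1  143.   218.8] yaw err deg -0.03 z [-0.002  0.001 -1.   ] q [-0.46  0.08  1.75  0.    1.32 -0.85] F [-0.1 -0.3  0.2] Fu [-0.2  0.2] op 1.0 g 0.0
scene 0.56 [[0.483, -0.149, 0.01], [0.536, -0.123, 0.046], [0.545, -0.096, 0.06]]
scene -105 315 [[-137.0, -104.0, 97.0], [-125.0, -57.0, 111.0], [-95.0, -16.0, 148.0]]
scene 20 339 [[-143.0, 23.0, 101.0], [-122.0, 54.0, 129.0], [-95.0, 107.0, 148.0]]
side 0.67 [[0.48, -0.141, 0.014], [0.521, -0.115, 0.05], [0.544, -0.092, 0.063]]
side -105 468 [[-134.0, -101.0, 103.0], [-110.0, -61.0, 133.0], [-91.0, -18.0, 149.0]]
side 20 366 [[-138.0, 24.0, 106.0], [-108.0, 60.0, 134.0], [-91.0, 108.0, 151.0]]
wrist 0.66 [[0.476, -0.147, 0.005], [0.508, -0.118, 0.053], [0.54, -0.094, 0.062]]
wrist 20 207 [[-147.0, 47.0, 99.0], [-143.0, 54.0, 104.0], [-140.0, 59.0, 107.0]]
```

>>> send_rows(commands=[[[0.5,0.85,0,0,0,0],[0.5,0.85,0,0,0,0],[0.5,0.85,0,0,0,0],[0.5,0.85,0,0,0,0],[0.5,0.85,0,0,0,0],[0.5,0.85,0,0,0,0],[0.5,0.85,0,0,0,0],[0.5,0.82,0,0,0,0]]], jaw=0)

```text
time_s: 17.15
eef_pos: [0.6521, 0.0675, 0.3925]
eef_rot: [-0.0, 0.558, 0.83, -0.0]
wrist_force: [0.9, -0.6, 0.3]
opening: -0.001
grasp_force: 0.0
```

>>> send_rows(commands=[[[0,0,0,0,0,0],[0,0,0.6,0,0,0],[0,0,0.8,0,0,0],[0,0,0.9,0,0,0],[0,0,0.9,0,0,0],[0,0,0.7,0,0,0],[0,0,0.3,0,0,0],[0,0,0,0,0,0]]])

```text
time_s: 17.82
eef_pos: [0.65, 0.0658, 0.2637]
eef_rot: [-0.002, 0.558, 0.83, -0.001]
wrist_force: [-0.6, -0.2, -0.4]
opening: -0.002
grasp_force: 0.0
```

```bash
python3 -c "
from u import *
tip()"
```

```text
t 17.82 tip unit mm [-178.8  -58.3   90.7] yaw err deg 0.01 z [-0.006  0.    -1.   ] q [-0.08  0.5   1.5  -0.    1.15 -0.47] F [-0.6 -0.2 -0.4] Fu [0.1 0.7] op -0.0 g 0.0
```

>>> send_rows(commands=[[[0.5,0,0,0,0,0],[0.5,0,0,0,0,0],[0.13,0,-0.22,0,0,0],[0.13,0,-0.22,0,0,0],[0.13,0,-0.2,0,0,0],[0.13,0,-0.2,0,0,0],[0.17,0,-0.18,0,0,0],[0.17,0,-0.18,0,0,0]]])

```text
time_s: 18.48
eef_pos: [0.6302, 0.1179, 0.3037]
eef_rot: [0.001, 0.558, 0.83, 0.0]
wrist_force: [2.2, -1.3, -1.3]
opening: 0.002
grasp_force: 1.1
```

```bash
cat > b.py <<'E'
from u import *
tip()
for n in ['side','scene']:
    p=imaging.camera(n); P=U(pts(p))
    q=P[(P[:,1]>112)&(P[:,1]<126)&(P[:,0]<-3)&(P[:,2]>100)&(P[:,2]<205)]
    r=P[(P[:,1]>-124)&(P[:,1]<-112)&(P[:,0]<-5)&(P[:,2]>80)&(P[:,2]<205)]
    for a in (q,r):
        if len(a)>5: print(n,len(a),a[np.argsort(a[:,2])[-5:]].mean(0).round(1), a[:,0].min().round(1))
E
python3 b.py
```

```text
t 18.48 tip unit mm [-123.6  -60.6  130.7] yaw err deg 0.01 z [ 0.001 -0.    -1.   ] q [ 0.    0.42  1.51 -0.    1.2  -0.39] F [ 2.2 -1.3 -1.3] Fu [-2.1 -1.5] op 0.0 g 1.1
side 260 [-41.6 118.8 155.9] -100.5
side 371 [-109.3 -118.2  160.3] -112.9
scene 172 [-111.6  118.3  158.6] -116.2
scene 444 [-115.7 -117.1  167.8] -135.0
```

```bash
python3 - <<'E'
from u import *
p=imaging.camera('scene'); a=p['image'][100:270,260:470]
q=imaging.camera('side'); b=q['image'][150:320,240:450]
cv2.imwrite('pics/c5.png',np.hstack([cv2.resize(a,None,fx=1.9,fy=2.5),cv2.resize(b,None,fx=1.9,fy=2.5)]))
E
```

```text
(no output)
```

View pics/c5.png

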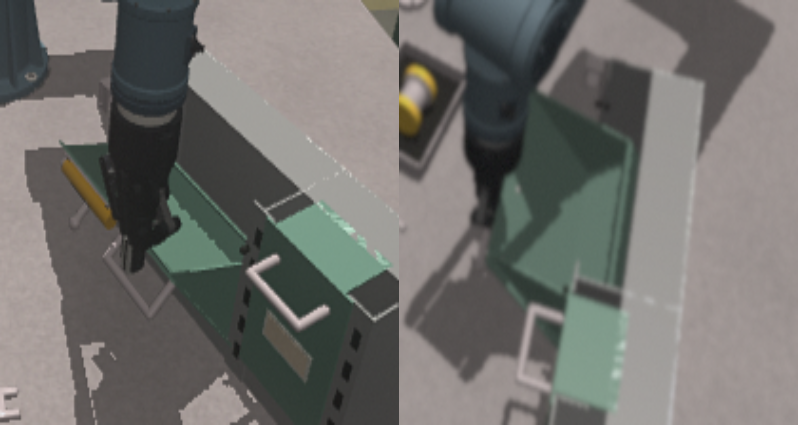

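The finger has slipped over the bar at left (140,260) and now stands behind it, touching the sheet's free top edge. I can push on that edge just as well, keeping the tip above the bar as it rises.

>>> send_rows(commands=[[[0,0,-0.33,0,0,0],[0.2,0,-0.1,0,0,0],[0.23,0,-0.1,0,0,0],[0.25,0,-0.12,0,0,0],[0.25,0,-0.12,0,0,0],[0.25,0,-0.13,0,0,0],[0.25,0,-0.13,0,0,0],[0,0,0,0,0,0]]])

```text
time_s: 19.35
eef_pos: [0.6133, 0.1593, 0.3345]
eef_rot: [-0.0, 0.557, 0.831, 0.001]
wrist_force: [1.3, -1.3, 0.4]
opening: 0.003
grasp_force: 0.9
```

```bash
python3 b.py
```

```text
t 19.35 tip unit mm [-78.5 -60.6 161.5] yaw err deg 0.11 z [ 0.     0.001 -1.   ] q [ 0.07  0.37  1.51  0.    1.25 -0.32] F [ 1.3 -1.3  0.4] Fu [-1.7 -0.7] op 0.0 g 0.9
side 190 [-43.3 115.  172.7] -47.8
side 272 [ -65.5 -118.4  188.1] -67.8
scene 97 [-68.5 117.6 185.1] -78.2
scene 311 [ -68.  -120.2  186.4] -69.4
```

Working as modelled (edge x = -67, t ≈ 0.38). Continue.

>>> send_rows(commands=[[[0.25,0,-0.09,0,0,0],[0.27,0,-0.09,0,0,0],[0.27,0,-0.07,0,0,0],[0.27,0,-0.07,0,0,0],[0.2,0,-0.05,0,0,0],[0.15,0,0,0,0,0],[0,0,0,0,0,0]]])

```text
time_s: 20.03
eef_pos: [0.5973, 0.1979, 0.3446]
eef_rot: [-0.0, 0.557, 0.831, 0.0]
wrist_force: [-0.0, -0.4, 0.1]
opening: 0.003
grasp_force: 0.0
```

```bash
python3 b.py
```

```text
t 20.03 tip unit mm [-36.9 -60.3 171.6] yaw err deg 0.11 z [-0.  0. -1.] q [ 0.13  0.35  1.52  0.    1.27 -0.26] F [-0.  -0.4  0.1] Fu [-0.4  0.2] op 0.0 g 0.0
side 92 [ -20.9 -119.   201.1] -22.1
scene 51 [-20.2 119.9 197.8] -36.2
scene 174 [ -20.1 -118.4  198.5] -22.6
```

The bin now sits ajar at about 0.1 rad. I rise and look at the keeper and bolt from above.

>>> send_rows(commands=[[[0,0,-0.5,0,0,0],[0,0,-1,0,0,0],[0,0,-1,0,0,0],[0,-1,-0.8,0,0,0],[-0.3,-1,0,0,0,0],[-0.3,-0.8,0,0,0,0],[-0.5,0,0,0,0,0],[0,0,0,0,0,0]]])

```text
time_s: 20.8
eef_pos: [0.5324, 0.1322, 0.4441]
eef_rot: [0.001, 0.558, 0.83, -0.0]
wrist_force: [-0.3, -0.1, -0.5]
opening: -0.0
grasp_force: 0.0
```

```bash
python3 - <<'E'
from u import *
tip()
p=imaging.camera('wrist'); V=U(pts(p))
k=V[(V[:,1]>126)&(V[:,1]<150)&(V[:,2]>160)&(V[:,0]<-3)&(V[:,0]>-60)]
print('keeper',len(k),np.percentile(k,[1,50,99],axis=0).round(1).tolist())
t=k[k[:,2]>188]; print('top',len(t),np.percentile(t,[2,50,98],axis=0).round(1).tolist())
b=V[(V[:,1]>10)&(V[:,1]<110)&(V[:,2]>165)&(V[:,2]<192)&(V[:,0]<-5)&(V[:,0]>-80)]
for y0 in range(0,120,8):
    q=b[(b[:,1]>=y0)&(b[:,1]<y0+8)]
    if len(q): print(y0,len(q),np.percentile(q[:,0],[1,50,99]).round(1),q[:,2].max().round(1))
h=V[abs(V[:,2]-200)<5]; h=h[(h[:,0]>15)&(abs(h[:,1])<100)]; print('hood',np.percentile(h[:,0],[1,99]))
h=V[(abs(V[:,2]-200)<5)&(V[:,0]>-5)&(V[:,1]>100)]; print('post',np.percentile(h,[1,99],axis=0).round(1).tolist())
u,v=proj(p,np.append(O+ux*-.03+uy*.09,.18)); a,b=int(np.clip(v-80,0,224)),int(np.clip(u-110,0,292))
cv2.imwrite('pics/w6.png',cv2.resize(p['image'][a:a+160,b:b+220],None,fx=3.6,fy=3.6))
E
```

```text
t 20.8 tip unit mm [-73.5  24.5 271.1] yaw err deg -0.1 z [ 0.001 -0.001 -1.   ] q [ 0.03  0.09  1.63 -0.    1.42 -0.36] F [-0.3 -0.1 -0.5] Fu [0.1 0.3] op -0.0 g 0.0
keeper 1101 [[-32.2, 127.1, 165.1], [-20.2, 139.7, 193.3], [-7.6, 149.6, 199.4]]
top 721 [[-32.1, 127.7, 189.2], [-19.4, 141.2, 193.8], [-8.0, 149.5, 198.6]]
8 141 [-34.8 -26.4 -11.8] 191.4
16 209 [-34.8 -25.6 -11.8] 191.8
24 215 [-34.7 -25.5 -11.8] 191.6
32 201 [-34.7 -25.5 -11.8] 191.0
40 292 [-64.2 -28.8 -11.8] 191.8
48 523 [-66.  -40.  -11.8] 191.2
56 268 [-63.2 -28.  -11.7] 190.8
64 221 [-36.3 -26.3 -12.2] 190.6
72 219 [-36.3 -26.3 -12.2] 191.5
80 211 [-36.3 -26.2 -11.7] 190.4
88 197 [-35.4 -26.3 -12.1] 189.9
96 193 [-34.4 -25.6 -12.2] 190.7
104 139 [-34.4 -26.1 -12.1] 191.1
hood [59.64217179 71.77622549]
post [[0.4, 100.8, 195.5], [72.0, 152.8, 202.6]]
```

View pics/w6.png

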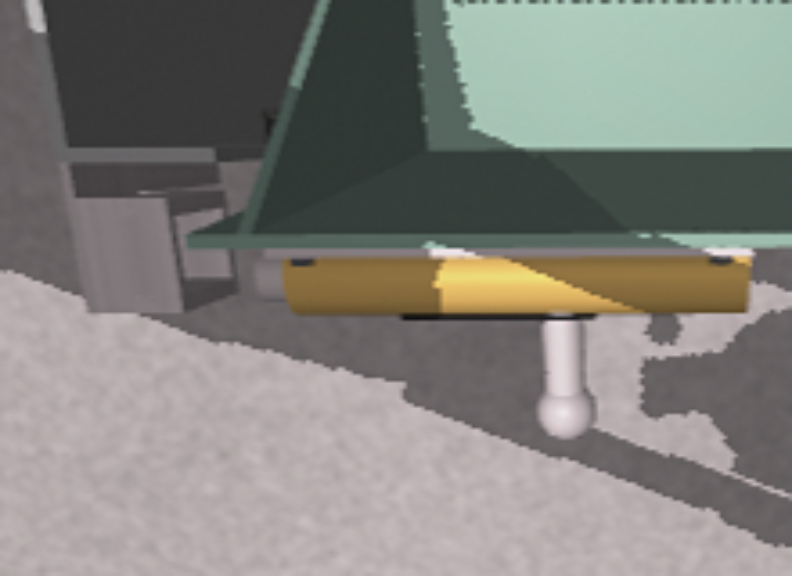

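The wrist crop shows the keeper loop at (160,250), the withdrawn bolt's knob at (565,370) and its barrel along row 285. The loop's outer front is at x = -32, so the opening's centre should be about 19.5 mm out. That puts alignment near finger centre x = -39.5.

>>> send_rows(commands=[[[0,0.08,0.5,0,0,0],[0,0,0.8,0,0,0],[0,0,0.9,0,0,0],[0,0,0.8,0,0,0],[0,0,0.5,0,0,0],[0.3,0,0,0,0,0],[0.3,0,0,0,0,0],[0,0,0,0,0,0]]])

```text
time_s: 21.52
eef_pos: [0.5279, 0.1538, 0.3397]
eef_rot: [0.0, 0.557, 0.831, 0.001]
wrist_force: [0.5, 0.6, -1.0]
opening: 0.002
grasp_force: 0.0
```

```bash
python3 -c "
from u import *
tip()"
```

```text
t 21.52 tip unit mm [-51.5  20.5 166.7] yaw err deg 0.11 z [ 0.001  0.001 -1.   ] q [ 0.07  0.19  1.73  0.    1.22 -0.32] F [ 0.5  0.6 -1. ] Fu [ 0.3 -0.7] op 0.0 g 0.0
```

Press from -51.5 to about -40.

>>> send_rows(commands=[[[0.15,0,0,0,0,0],[0.1,0,0,0,0,0],[0.08,0,0,0,0,0],[0.05,0,0,0,0,0],[0,0,0,0,0,0],[0,0,0,0,0,0]]])

```text
time_s: 22.02
eef_pos: [0.5241, 0.1622, 0.3393]
eef_rot: [0.001, 0.558, 0.83, 0.0]
wrist_force: [1.7, -2.5, 1.4]
opening: -0.001
grasp_force: 1.2
```

```bash
python3 -c "
from u import *
tip()"
```

```text
t 22.02 tip unit mm [-42.5  20.8 166.3] yaw err deg 0.02 z [ 0.002 -0.    -1.   ] q [ 0.08  0.19  1.74 -0.    1.21 -0.3 ] F [ 1.7 -2.5  1.4] Fu [-3.  -0.6] op -0.0 g 1.2
```

>>> send_rows(commands=[[[0.05,0,0,0,0,0],[0.05,0,0,0,0,0],[0,0,0,0,0,0],[0,0,0,0,0,0]]])

```text
time_s: 22.35
eef_pos: [0.5229, 0.165, 0.339]
eef_rot: [0.001, 0.558, 0.83, 0.0]
wrist_force: [1.8, -4.6, 3.2]
opening: 0.006
grasp_force: 2.5
```

```bash
python3 -c "
from u import *
tip()"
```

```text
t 22.35 tip unit mm [-39.5  21.  166. ] yaw err deg 0.02 z [ 0.001 -0.    -1.   ] q [ 0.09  0.19  1.74 -0.    1.21 -0.3 ] F [ 1.8 -4.6  3.2] Fu [-4.9  0.1] op 0.01 g 2.5
```

>>> send_rows(commands=[[[0,-0.12,0,0,0,0],[0,-0.12,0,0,0,0],[0,-0.12,0,0,0,0],[0,-0.12,0,0,0,0],[0,-0.12,0,0,0,0],[0,-0.12,0,0,0,0],[0,-0.12,0,0,0,0],[0,0,0,0,0,0]]])

```text
time_s: 23.02
eef_pos: [0.4992, 0.1555, 0.3386]
eef_rot: [0.0, 0.558, 0.83, 0.0]
wrist_force: [4.1, -3.1, -0.0]
opening: -0.001
grasp_force: 2.5
```

```bash
python3 -c "
from u import *
tip()"
```

```text
t 23.02 tip unit mm [-39.2  46.4 165.6] yaw err deg 0.02 z [ 0.001  0.    -1.   ] q [ 0.07  0.14  1.8   0.    1.2  -0.31] F [ 4.1 -3.1 -0. ] Fu [-4.4 -2.6] op -0.0 g 2.5
```

>>> send_rows(commands=[[[0,-0.1,0,0,0,0],[0,-0.1,0,0,0,0],[0,0,0,0,0,0]]])

```text
time_s: 23.27
eef_pos: [0.4938, 0.1533, 0.3386]
eef_rot: [0.0, 0.558, 0.83, 0.0]
wrist_force: [4.6, -2.7, 1.4]
opening: 0.004
grasp_force: 2.5
```

```bash
python3 -c "
from u import *
tip()"
```

```text
t 23.27 tip unit mm [-39.2  52.2 165.6] yaw err deg 0.02 z [ 0.001  0.    -1.   ] q [ 0.07  0.12  1.81  0.    1.2  -0.32] F [ 4.6 -2.7  1.4] Fu [-4.2 -3.2] op 0.0 g 2.5
```

>>> send_rows(commands=[[[0,-0.1,0,0,0,0],[0,-0.1,0,0,0,0],[0,-0.1,0,0,0,0],[0,0,0,0,0,0]]])

```text
time_s: 23.6
eef_pos: [0.4855, 0.1499, 0.3387]
eef_rot: [0.0, 0.558, 0.83, 0.0]
wrist_force: [4.0, -3.9, -0.2]
opening: 0.002
grasp_force: 2.5
```

```bash
python3 -c "
from u import *
tip()"
```

```text
t 23.6 tip unit mm [-39.2  61.2 165.7] yaw err deg 0.02 z [ 0.001  0.    -1.   ] q [ 0.07  0.1   1.84  0.    1.2  -0.32] F [ 4.  -3.9 -0.2] Fu [-5.1 -2.2] op 0.0 g 2.5
```

Past the strap with no stop. I push on to the end stop.

>>> send_rows(commands=[[[0,-0.07,0,0,0,0],[0,-0.07,0,0,0,0],[0,0,0,0,0,0]]])

```text
time_s: 23.85
eef_pos: [0.4826, 0.1487, 0.3389]
eef_rot: [0.002, 0.558, 0.83, 0.002]
wrist_force: [10.6, -0.1, -4.2]
opening: -0.004
grasp_force: 7.8
```

```bash
python3 - <<'E'
from u import *
tip()
p=imaging.camera('wrist'); V=U(pts(p))
b=V[(V[:,0]<-48)&(V[:,0]>-75)&(V[:,2]>168)&(V[:,2]<190)&(V[:,1]>20)&(V[:,1]<110)]
print(len(b),np.percentile(b,[1,50,99],axis=0).round(1).tolist())
cv2.imwrite('pics/w7.png',p['image'][80:330,60:400])
E
```

```text
t 23.85 tip unit mm [-39.2  63.5 165.9] yaw err deg 0.0 z [ 0.005  0.002 -1.   ] q [ 0.06  0.09  1.85  0.    1.2  -0.33] F [10.6 -0.1 -4.2] Fu [-4.1 -9.7] op -0.0 g 7.8
77 [[-53.1, 83.6, 176.5], [-49.9, 87.4, 180.7], [-48.0, 89.7, 183.2]]
```

View pics/w7.png

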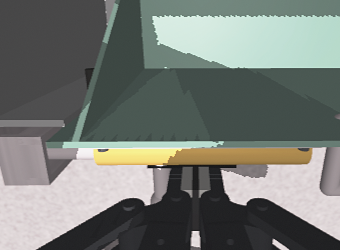

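The end stop is felt at 9.7 N, and the crop shows the rod at (65,153) going into the keeper. I back off clear and verify.

>>> send_rows(commands=[[[0,0.2,0,0,0,0],[-0.3,0.1,0,0,0,0],[-0.6,0,0,0,0,0],[-0.6,0,0,0,0,0],[0,0,-0.8,0,0,0],[0,0,-0.9,0,0,0],[0,0,-0.9,0,0,0],[0,0,-0.5,0,0,0]]])

```text
time_s: 24.57
eef_pos: [0.5073, 0.1101, 0.4341]
eef_rot: [0.0, 0.558, 0.83, 0.001]
wrist_force: [-0.1, -0.4, 1.4]
opening: -0.001
grasp_force: 0.0
```

>>> send_rows(commands=[[[0,0,0,0,0,0],[0,0,0,0,0,0],[0,0,0,0,0,0]]])

```text
time_s: 24.82
eef_pos: [0.5065, 0.1102, 0.4301]
eef_rot: [-0.001, 0.557, 0.83, -0.001]
wrist_force: [0.2, 0.9, -0.3]
opening: -0.0
grasp_force: 0.0
```

```bash
python3 - <<'E'
from u import *
tip()
p=imaging.camera('wrist'); V=U(pts(p))
b=V[(V[:,0]<-40)&(V[:,0]>-75)&(V[:,2]>168)&(V[:,2]<190)&(V[:,1]>20)&(V[:,1]<110)]
print('knob',len(b),np.percentile(b,[1,50,99],axis=0).round(1).tolist())
b=V[(V[:,1]>10)&(V[:,1]<65)&(V[:,2]>168)&(V[:,2]<190)&(V[:,0]<-5)&(V[:,0]>-42)]
print('barrel front',np.percentile(b[:,0],[1,50]))
e=V[(abs(V[:,1])<110)&(V[:,2]>193)&(V[:,0]<30)&(V[:,0]>-40)]; print('edge',np.percentile(e[:,0],[1,50,99]))
s=imaging.camera('side')
for x in models.regions_of(s,'spool_center')[:1]:
    q=pts(s,x['region']); print(x['confidence'],np.percentile(q,[3,50,97],axis=0).round(3).tolist())
cv2.imwrite('pics/w8.png',np.hstack([p['image'][80:280,60:400],s['image'][100:300,100:440]]))
E
```

```text
t 24.82 tip unit mm [-83.6  57.4 257.1] yaw err deg 0.04 z [-0.003  0.001 -1.   ] q [-0.02  0.03  1.72  0.    1.39 -0.4 ] F [ 0.2  0.9 -0.3] Fu [ 0.8 -0.6] op -0.0 g 0.0
knob 383 [[-62.9, 75.9, 176.4], [-52.6, 82.0, 181.0], [-40.5, 89.1, 183.8]]
barrel front [-32.49920173 -22.93993458]
edge [-16.00957394 -11.66083725  -8.37717593]
0.77 [[0.48, -0.146, 0.011], [0.519, -0.114, 0.049], [0.544, -0.092, 0.062]]
```

View pics/w8.png

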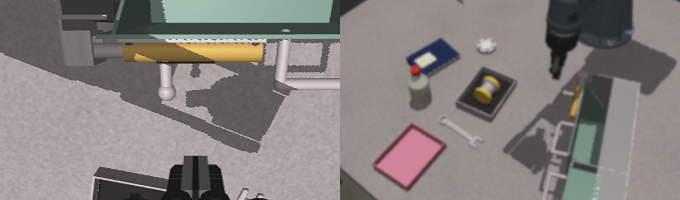

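```bash
python3 -c "
from h import *
print(ctrl.hand_in())"
```

```text
the job is handed in; nothing more can be done
None
```

I handed the job in at about 25 s. The spool lies on its side in the steel tray. The bin is shut with the bolt thrown about 31 of its 32 mm into the keeper, at a tilt I measured as roughly 0.06 against the 0.065 limit. No verdict came back from the hand-in.

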